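# Release the portioner's ratchet and fit the portion gauge

### The arm

A 6-joint arm with a two-finger parallel gripper is mounted at the origin on the work surface. World frame = base frame: x ahead of the robot, y to its left, z up, the work surface at z = 0. Lengths are in m, angles in rad, forces in N, time in s.
With the tool pointing down it reaches from about 0.375 to 0.9 m from the base axis. Payload 3.1 kg.
Tool frame: the origin (TCP) lies where the fingers leave the gripper's body, on its centre line; the fingertips stand 70 mm ahead of it and the grasp point (between the pads) lies 51 mm ahead of it (robot.tip_reach is the distance from the TCP to the fingertips, in m); z points along the fingers, y is the line along which they close (so a half turn about z gives the same grasp; the last joint's range is limited). The gripper opens to 87 mm and grips with 3 to 60 N. Pads are 19 mm wide; open, the fingers measure 117 mm over their backs; the gripper's body (75 mm by 190 mm) begins 51 mm behind the grasp point.
Start: joints at [1.046, 0.527, 1.433, -0, 1.181, -0.178], TCP at [0.212, 0.588, 0.292] pointing down, gripper open.
Joint ranges: [-3.08, 3.08], [-0.75, 2.2], [0.22, 2.44], [-1.43, 4.57], [0, 2.65], [-2.85, 2.85]. Speed limits (rad/s): [2.79, 2.79, 3.14, 3.14, 3.14, 3.14].

### API

Orientations are given as a unit quaternion [x, y, z, w].
In Python, from rig import robot gives the robot as it stands.
- The arm moves only by the tool carry_out, never from a script. Its argument "rows" is a list that holds one entry, the list of rows, each a list of 6 numbers: the shift along the tool's x, y, z in mm, then the turn, a rotation vector about the tool's x, y, z in units of 8 degrees (1.0 is 8 degrees). A call has 1 to 20 rows; each row is the pose to reach, as a shift and turn from the pose commanded when the call began, along the tool's axes at that moment; what a row does not reach only later rows make up. A row lasts 1/10 s, in which the tool goes at most 50 mm and 8.59 degrees, less where a joint would pass 70% of its speed; a pose out of reach is approached as far as the arm can. A call with a gripper value outside its range is refused whole. "fingers" is the opening, from 0 (shut) to 1 (fully open), set as the call begins (left out, the last holds). The fingers move at their own pace and stop on an object; "grip_force" is the grip in N (left out, the last holds). Time passes only in rows, so rows that repeat a pose let the fingers close. It gives the time, the measured TCP pose, the force and the opening at its end, in the units of the state.
- robot.get_obs(): the state, without advancing time (a new reading comes with each control period).
- robot.camera(name): name is "scene" or "top" or "wrist"; returns a dict with "color" (400x640x3 uint8, red, green, blue), "depth" (400x640 float32, m along the optical axis (not along the pixel's ray), 0 where there is no reading), "K" (3x3 intrinsics, pixels), "camera_from_world" (4x4, takes a point from world to camera coordinates). Camera axes: x right, y down, z forward; pixel columns grow to the right and rows downward; lengths in m; the calibration is good to about 2 mm. A picture is of the moment at which its call begins.
- robot.hand_in(): hands the job in, once; it reports no verdict.
The state is a dict: "time": time; "q": joint angles; "joint_velocities": joint speeds; "joint_torque": joint torques, N m; "position": TCP position; "tool_rot": TCP orientation; "ft_force": force on the tool from outside, world axes, zero at the start; "moment": the same for the moment, N m; "grip_width": finger opening in m.
Only numpy, scipy, OpenCV 4.12 (cv2) and the standard library are available. Lean on these libraries where they do the work, as an engineer would, in place of code of your own. Each camera call takes 0.05 s, during which the arm holds its last target. There are 200 camera calls.

### The job

Set up the portioner for the next batch: flip its ratchet pawl over by the red ball so that the pusher is free, and draw the pusher fully back to its rear stop. Then take the yellow-handled gauge plate from its green storage block and stand it upright in the blue-edged slot of the bed, pushed fully home. Leave the pawl flipped over and do not disturb the bowl, the jar or the bottle.

Things in the scene. Friction and masses are not known exactly. Their poses are not given: they have to be found in the camera images.
- portioner: Fixed bench portioner: a white plastic bed 110 mm wide (its x) and 380 mm long (its y), top face 60 mm above the table, with a blue pusher sliding along it and a steel saw-tooth rack along its +x side (teeth top at 72 mm). Origin: centre of the bed's footprint at table height. +y is the feed direction, -y is 'back'. Its yaw varies by up to 0.25 rad; z is up.
- slot_mouth (a point): Centre of the mouth of the blue-edged slot across the bed, level with the bed's top (60 mm above the table), 45 mm ahead (+y) of the bed's centre; axes as the portioner's. Slot: 78 mm along x, 9 mm wide, 45 degree lead-in edges (21 mm wide at the top), flat bottom 35 mm down. The pusher covers it at the start; once fully back, its blue face is 100 mm behind the slot.
- pusher (a joint): Pusher position in m along the portioner's y: 0 = fully back on its rear stop, 0.17 = fully forward; starts at 0.125 to 0.165. It needs about 2 N plus 6 N per m/s and stays where left. With the pawl down it moves forward only (backward at most one 18 mm tooth, then it locks). Slab 100 x 130 mm, top 82 mm above the table; blue plate on its front 100 wide, 12 thick, top at 121 mm.
- pusher_post (a point): On the axis of the black upright post on the pusher, by which it is drawn: 22 to 28 mm diameter, from 82 to 137 mm above the table; this point is at 111 mm, 22 mm to the -x side of the bed's centre line and 73 mm behind the back of the blue plate (its front face is 85 mm ahead of the post). Free all round for 60 mm and more.
- pawl (a joint): Angle of the pawl in rad: about 0 to 0.2 = down, engaged in the rack (its start); 1.4 = flipped right over, free. It is over-centre: past about 0.7 to 0.9 it falls over to 1.4 by itself and stays there; short of that it falls back. Well under 1 N at the ball moves it. The pawl's axis runs along the portioner's x; pushing its ball forward (+y) flips it over.
- pawl_pivot (a point): The point on the pawl's axis below the red ball's rod: 91 mm to the +x side of the bed's centre line, 96 mm above the table, rides with the pusher. The toothed arm of the pawl is 22 mm nearer the bed, points backward and down, and rises up as the ball goes over forward.
- pawl_ball (a point): Centre of the red ball, 26 mm diameter, on a 10 mm steel rod, 60 mm from pawl_pivot. With the pawl down the rod leans backward (-y) by 40 degrees and the ball is 39 mm behind the pivot and 142 mm above the table; flipped over it leans forward by 40 degrees, 39 mm ahead of the pivot. Halfway it stands upright, centre at 156 mm.
- holder: Fixed green storage block 100 x 60 mm, 50 mm high, origin at the centre of its underside. Its slot runs along its x (76 x 10 mm) and is 40 mm deep. It may stand to either side of the portioner.
- gauge: Loose gauge plate standing in the holder's slot: steel, 70 mm wide (its x), 5 mm thick (its y), 90 mm tall, with a yellow handle 90 (x) x 22 (y) x 32 mm on top, 85 to 117 mm above the lower edge. 0.2 to 0.35 kg. Origin: middle of the lower edge, z up. Starts 10 mm above the table, its x along the holder's x. Home in the bed's slot the lower edge is 25 mm above the table. Either way round is right.
- bowl: Loose steel bowl, 116 mm across, 60 mm high, origin at the centre of its underside; a bystander on the opposite side to the holder.
- jar: Loose amber jar with a red cap, 70 mm across, 95 mm high, origin at the centre of its underside; a bystander.
- squeeze: Loose yellow bottle with a white cap, 60 mm across, 130 mm high, origin at the centre of its underside; a bystander.
Things that resemble listed ones, but are neither listed nor needed, are in the scene too. What is meant by the gauge is not turquoise, and is the larger of those in its own colour.

How it is judged:
By the outcome, as a careful person would: the job done as asked, in the order asked, and still so for the second after the job is handed in, with the robot touching nothing.
It also fails if it takes over 70 s, if anything falls off the work surface, if the arm or the gripper's body presses on something with over 40 N, if the wrist force passes 120 N, or if a joint passes its speed limit or range.

## Working session

There is one attempt and no reset: what is moved stays moved. The work goes in short steps, Python scripts to look and compute and a tool call to move; the robot and the scene stay as the last step left them, time stands still between calls to the robot, and variables do not carry over. Pictures are saved under pics/ and viewed, on a budget of 10 in all, crops included, one or two more only if the job needs it, and the job is handed in when it is done.

Besides the shell and the picture viewer there is one more tool, called after "Emit:" as name(argument=value, ...) on one line, values as JSON. carry_out: Moves the arm, as the interface text tells. Its arguments: {"type":"object","properties":{"rows":{"type":"array"},"fingers":{"type":"number"},"grip_force":{"type":"number"}},"required":["rows"]}

```bash
mkdir -p pics; ls
cat > h.py <<'E'
import numpy as np, cv2
from rig import robot
def cam(n):
    c=robot.camera(n); c['M']=np.array(c['camera_from_world']); c['K']=np.array(c['K']); return c
def save(c,f,crop=None,s=1):
    im=c['color'][:,:,::-1]
    if crop: im=im[crop[1]:crop[3],crop[0]:crop[2]]
    cv2.imwrite('pics/'+f,cv2.resize(im,None,fx=s,fy=s,interpolation=cv2.INTER_CUBIC))
def ray(c,u,v):
    Mi=np.linalg.inv(c['M']); d=Mi[:3,:3]@np.linalg.inv(c['K'])@np.array([u,v,1.]); return Mi[:3,3],d
def plane(c,u,v,z):
    o,d=ray(c,u,v); return o+d*(z-o[2])/d[2]
def dpt(c,u,v):
    o,d=ray(c,u,v); return o+d*c['depth'][int(v),int(u)]
def proj(c,p):
    q=c['K']@(c['M']@np.append(p,1))[:3]; return q[:2]/q[2]
def cloud(c):
    v,u=np.mgrid[:400,:640]; Mi=np.linalg.inv(c['M'])
    d=np.stack([u,v,np.ones_like(u)],-1).reshape(-1,3)@np.linalg.inv(c['K']).T
    return ((d*c['depth'].reshape(-1,1))@Mi[:3,:3].T+Mi[:3,3]).reshape(400,640,3)
E
python3 - <<'E'
from h import *
np.set_printoptions(precision=4,suppress=True)
print(robot.get_obs())
for n in ('top','scene'):
    c=cam(n); save(c,n+'0.png',s=1.25); print(n,np.linalg.inv(c['M'])[:3,3], c['K'][0,0])
    np.savez(n+'0.npz',**c)
E
```

```text
pics
{'time': 0.0, 'q': array([ 1.0465,  0.5285,  1.4339, -0.    ,  1.1814, -0.1785]), 'joint_velocities': array([-0.0001,  0.0013, -0.0004, -0.0001, -0.0012,  0.0025]), 'joint_torque': array([ -0.0004, -44.0045, -17.659 ,   0.0635,   0.0583,  -0.0002]), 'position': array([0.2115, 0.5875, 0.2913]), 'tool_rot': array([ 0.1721,  0.9851, -0.001 , -0.0004]), 'ft_force': array([-0.099 ,  0.8378, -0.5884]), 'moment': array([-0.0081, -0.0294, -0.0274]), 'grip_width': 0.08729827879817657}
top [0.3611 0.0461 1.4438] 506.3524635913324
scene [ 1.0714 -0.1687  1.0188] 463.5426701442307
```

View pics/top0.png

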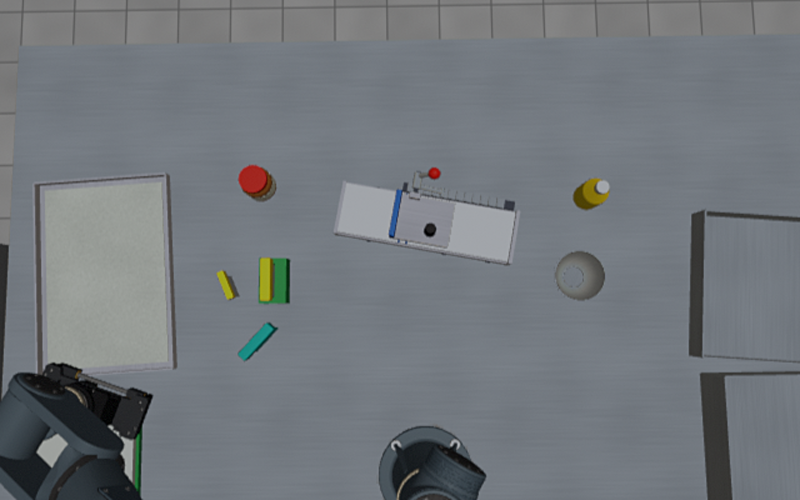

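View pics/scene0.png

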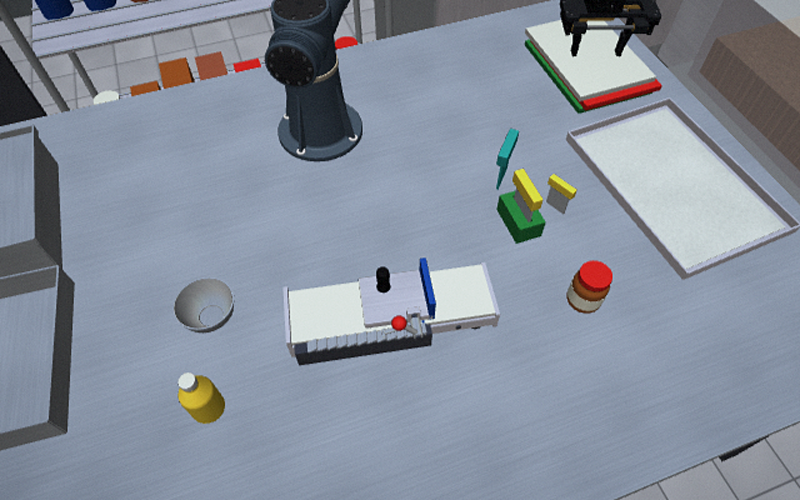

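The top view shows the pusher at px (425,220), the ball at (434,173), the post at (430,230) and the blue plate at (396,214). There are three gauge candidates: yellow on the green block (265,280), a small yellow one (226,285) and a turquoise one (257,342). By the description it's the one on the green block. In the scene view it's at (527,190), with the smaller yellow at (562,187).

```bash
cat >> h.py <<'E'
def mask(c,name,minA=15):
    h=cv2.cvtColor(c['color'],cv2.COLOR_RGB2HSV)
    R=dict(red=((0,150,90),(6,255,255)),yellow=((25,150,90),(34,255,255)),blue=((105,150,50),(125,255,255)),green=((50,120,40),(75,255,255)),black=((0,0,0),(179,255,32)))[name]
    m=cv2.inRange(h,*R); n,l,s,ce=cv2.connectedComponentsWithStats(m)
    return [(ce[i],s[i,4],l==i) for i in range(1,n) if s[i,4]>=minA]
def tri(c1,p1,c2,p2):
    o1,d1=ray(c1,*p1);o2,d2=ray(c2,*p2)
    t=np.linalg.lstsq(np.stack([d1,-d2],1),o2-o1,rcond=None)[0]
    a,b=o1+t[0]*d1,o2+t[1]*d2; return (a+b)/2,np.linalg.norm(a-b)
E
python3 - <<'E'
from h import *
np.set_printoptions(precision=4,suppress=True)
C={n:dict(np.load(n+'0.npz')) for n in('top','scene')}
for n,c in C.items():
    P=cloud(c)
    for k in('red','yellow','blue','green','black'):
        for ce,a,m in mask(c,k):
            p=P[m]; p=p[np.abs(p[:,0]-.55)<.35]
            if len(p)<15: continue
            zt=np.percentile(p[:,2],95); t=p[p[:,2]>zt-.008]
            r=cv2.minAreaRect((t[:,:2]*1000).astype(np.float32))
            print(n,k,ce*1.25,a,'top z %.3f'%zt,t.mean(0),'rect',np.round(r[0]),np.round(r[1]),round(r[2],1))
    # bed top: white z~60
    m=(np.abs(P[:,:,2]-.06)<.006)&(P[:,:,0]>.35)&(c['color'].min(2)>130)
    nn,l,s,ce=cv2.connectedComponentsWithStats(m.astype(np.uint8))
    for i in range(1,nn):
        if s[i,4]>150:
            r=cv2.minAreaRect((P[l==i][:,:2]*1000).astype(np.float32)); print(n,'white',ce[i]*1.25,s[i,4],r)
b={n:[ce for ce,a,m in mask(c,'red') if (abs(ce*1.25-np.array((434,173) if n=='top' else (399,323)))<12).all()] for n,c in C.items()}
print(b, tri(C['top'],b['top'][0],C['scene'],b['scene'][0]))
save(C['scene'],'gauge.png',(385,90,475,205),5)
E
```

```text
top red [252.2053 178.5881] 386 top z 0.099 [0.6448 0.3629 0.103 ] rect [504. 227.] [457.  59.] 44.3
top red [433.7097 172.7823] 62 top z 0.160 [ 0.6398 -0.026   0.1575] rect [640. -26.] [20. 20.] 54.4
top yellow [592.2287 192.5266] 235 top z 0.106 [ 0.6018 -0.3663  0.1224] rect [ 496. -167.] [ 37. 503.] 28.2
top yellow [264.9918 278.9016] 305 top z 0.132 [0.4279 0.3275 0.1327] rect [417. 192.] [300.  89.] 85.6
top yellow [225.1902 284.4565] 138 top z 0.087 [0.4187 0.4241 0.0835] rect [418. 424.] [61. 16.] 23.8
top blue [394.9738 212.5437] 143 top z 0.125 [0.565  0.0558 0.1213] rect [564.  56.] [10. 99.] 79.0
top green [280.1695 281.2682] 413 top z 0.055 [0.4238 0.3118 0.06  ] rect [419. 200.] [313.  98.] 86.6
top black [429.1463 230.4878] 41 top z 0.140 [ 0.5257 -0.0154  0.1371] rect [526. -15.] [18. 17.] 86.6
top black [ 80.0022 393.0345] 1160 top z 0.546 [0.2633 0.5509 0.5545] rect [302. 312.] [ 35. 543.] 8.9
top black [141.8321 407.8435] 131 top z 0.334 [0.2194 0.4653 0.3929] rect [280. 271.] [ 22. 478.] 17.2
top white [364.5103 211.4158] 1644 ((576.9528198242188, 113.49201965332
[... 968 characters left out ...]
p z 0.053 [0.4399 0.3238 0.0505] rect [431. 333.] [ 62. 102.] 88.1
scene black [609.1651  19.2357] 1328 top z 0.354 [0.2235 0.5645 0.3534] rect [225. 564.] [70. 17.] 61.4
scene black [382.5568 279.581 ] 176 top z 0.139 [ 0.5324 -0.0148  0.1365] rect [531. -15.] [21. 19.] 48.1
scene white [462.2486 293.0476] 1979 ((575.7011108398438, 118.88195037841797), (141.53683471679688, 117.1331558227539), 77.4922866821289)
scene white [327.5197 313.7726] 2605 ((544.5789794921875, -106.47846984863281), (184.3488311767578, 136.84230041503906), 79.57195281982422)
{'top': [array([346.9677, 138.2258])], 'scene': [array([318.76, 258.16])]} (array([ 0.6425, -0.0245,  0.1478]), np.float64(0.002682650778552198))
```

View pics/gauge.png

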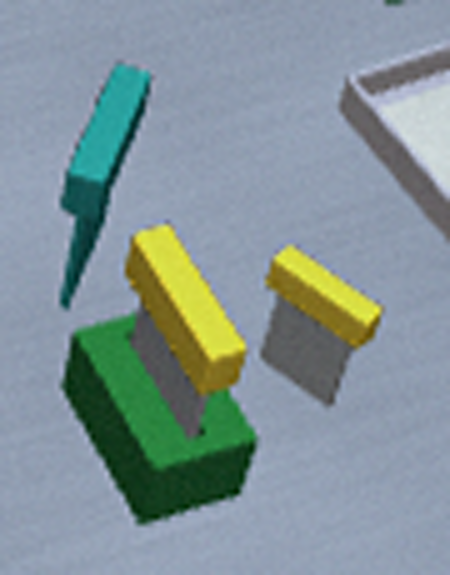

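The close crop at px (185,310) shows the larger yellow handle standing in the green block. The smaller yellow at (325,305) and the turquoise at (105,180) are decoys. The ball, post and plate offsets agree with the description, and the portioner's yaw is about -11.2°.

```bash
cat >> h.py <<'E'
from scipy.spatial.transform import Rotation as R
def to(p,yaw):
    "shift mm / turn units to TCP p, pointing down, tool y at yaw deg (world)"
    o=robot.get_obs(); r=R.from_quat(o['tool_rot']); a=np.radians(yaw)
    y=np.array([np.cos(a),np.sin(a),0]); z=np.array([0,0,-1.]); T=R.from_matrix(np.stack([np.cross(y,z),y,z],1))
    print('t %.1f'%o['time'],'shift',np.round(r.inv().apply(np.array(p)-o['position'])*1000,1),'turn',np.round(np.degrees((r.inv()*T).as_rotvec())/8,2))
E
python3 - <<'E'
from h import *
to([0.635,-0.079,0.29],78.8)
E
```

```text
t 0.1 shift [-624.3 -483.6    2.1] turn [-0.01 -0.   -1.08]
```

Emit:
carry_out(rows=[[[-15,-12,0,0,0,0],[-45,-36,0,0,0,-0.1],[-80,-63,0,0,0,-0.2],[-117,-91,0,0,0,-0.3],[-154,-119,0,0,0,-0.4],[-191,-147,0,0,0,-0.5],[-228,-176,0,0,0,-0.6],[-265,-205,0,0,0,-0.7],[-302,-233,0,0,0,-0.8],[-339,-262,0,0,0,-0.9],[-376,-291,0,0,0,-1],[-413,-320,0,0,0,-1.08],[-450,-349,0,0,0,-1.08],[-487,-377,0,0,0,-1.08],[-524,-406,0,0,0,-1.08],[-561,-435,0,0,0,-1.08],[-592,-459,0,0,0,-1.08],[-613,-475,0,0,0,-1.08],[-624,-484,0,0,0,-1.08],[-624,-484,0,0,0,-1.08]]], fingers=0, grip_force=20)

```text
time: 2.1
position: [0.6352, -0.0803, 0.2916]
tool_rot: [0.098, 0.995, -0.0, -0.0]
ft_force: [0.6, 0.9, 0.2]
grip_width: 0.0002
```

Run:
```python
from h import *
o=robot.get_obs(); print(o['position'],o['ft_force'],o['grip_width'],o['q'])
to([0.635,-0.079,0.200],78.8)
c=cam('wrist'); save(c,'w1.png')
```

```text
[ 0.63522829 -0.08027111  0.29159178] [0.61233338 0.93441054 0.1645284 ] 0.00023202268794945768 [-2.99896563e-01  5.49315455e-01  1.39246173e+00 -1.29025910e-04
  1.20022163e+00 -1.67367751e+00]
t 2.1 shift [ 0.4  1.2 91.6] turn [-0.   -0.   -0.01]
```

View pics/w1.png

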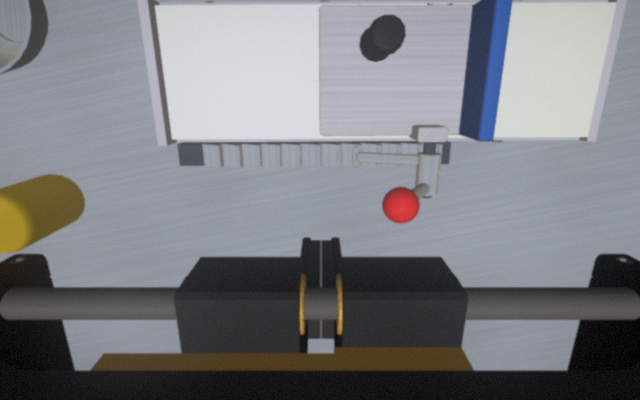

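The wrist view shows the ball at (400,205), the pawl arm at (388,158) and the closed fingertips at (321,240). The bottle is at (40,210), well below the gripper body. I'll check the ball's position from this view.

Run:
```python
from h import *
c=cam('wrist')
for z in(.142,.148): print(plane(c,400.5,205,z))
o=robot.get_obs(); r=R.from_quat(o['tool_rot'])
print(r.inv().apply(plane(c,400.5,205,.145)-o['position'])*1000)
```

```text
[ 0.64330818 -0.02045118  0.142     ]
[ 0.64110971 -0.02147646  0.148     ]
[  2.49620471  57.25539282 146.79535442]
```

Emit:
carry_out(rows=[[[0,0,20,0,0,0],[0,0,50,0,0,0],[0,0,78,0,0,0],[0,0,92,0,0,0],[0,10,92,0,0,0],[0,20,92,0,0,0],[0,28,92,0,0,0],[0,35,92,0,0,0],[0,42,92,0,0,0],[0,48,92,0,0,0],[0,54,92,0,0,0],[0,60,92,0,0,0],[0,66,92,0,0,0],[0,72,92,0,0,0],[0,78,92,0,0,0],[0,84,92,0,0,0],[0,89,92,0,0,0],[0,89,92,0,0,0],[0,70,92,0,0,0],[0,40,92,0,0,0]]])

```text
time: 4.2
position: [0.6424, -0.0396, 0.2002]
tool_rot: [0.096, 0.995, -0.0, 0.0]
ft_force: [0.3, -0.5, 0.1]
grip_width: 0.0005
```

Emit:
carry_out(rows=[[[0,0,-20,0,0,0],[0,0,-50,0,0,0],[0,0,-80,0,0,0],[0,0,-92,0,0,0],[0,0,-92,0,0,0]]], fingers=1)

```text
time: 4.7
position: [0.6433, -0.0409, 0.2944]
tool_rot: [0.098, 0.995, -0.0, 0.002]
ft_force: [0.9, -0.0, -0.5]
grip_width: 0.0324
```

Run:
```python
from h import *
np.set_printoptions(precision=4,suppress=True)
c=cam('wrist'); save(c,'w2.png'); P=cloud(c)
for k in('red','blue','black'):
    for ce,a,m in mask(c,k,60):
        p=P[m]; p=p[(p[:,2]<.2)&(p[:,2]>.02)]
        if len(p)>30: zt=np.percentile(p[:,2],90); t=p[p[:,2]>zt-.006];print(k,ce,a,zt,t.mean(0),cv2.minAreaRect((t[:,:2]*1000).astype(np.float32)))
t=cam('top'); s=cam('scene'); 
for c,n in((t,'t'),(s,'s')):
  for k in('red','black'):
    for ce,a,m in mask(c,k): print(n,k,ce,a, plane(c,*ce,.142))
```

```text
red [443.9767 201.6036] 729 0.15593869591069823 [0.6538 0.0463 0.1538] ((654.5372924804688, 47.10150909423828), (20.631755828857422, 21.1118106842041), 77.2837142944336)
blue [438.2236  66.9336] 1793 0.12350694629255565 [0.5652 0.0599 0.1226] ((567.7056274414062, 59.41633987426758), (10.202374458312988, 91.80249786376953), 79.3526382446289)
t red [319.8913 134.6739] 46 [0.6538 0.0445 0.142 ]
t red [201.9695 143.0355] 394 [0.6359 0.3529 0.142 ]
t red [ 66.0739 321.1905] 609 [0.1837 0.6915 0.142 ]
t black [364.2796 127.8626] 211 [ 0.6703 -0.072   0.142 ]
t black [238.4682 332.9459] 314 [0.149  0.2562 0.142 ]
t black [239.5385 368.2154] 130 [0.0627 0.2533 0.142 ]
t black [240.0116 389.7791] 86 [0.0106 0.252  0.142 ]
s red [196.2358  52.2276] 123 [-0.1233 -0.1295  0.142 ]
s red [496.7023  75.5451] 477 [0.2739 0.6424 0.142 ]
s red [475.9281 220.5689] 501 [0.6735 0.3378 0.142 ]
s red [352.4854 254.1845] 103 [0.656  0.0482 0.142 ]
s black [322.516   20.1164] 876 [-0.1398  0.273   0.142 ]
s black [17.3226 64.8145] 124 [-0.2481 -0.625   0.142 ]
s black [215.9865  49.1622] 74 [-0.1168 -0.0718  0.142 ]
s black [281.7647  71.8824] 17 [0.0479 0.0808 0.142 ]
s black [275.5625 166.9375] 16 [ 0.3719 -0.0361  0.142 ]
s black [328.8235 171.3529] 17 [0.4294 0.0798 0.142 ]
s black [324.9286 179.5476] 42 [0.4492 0.0624 0.142 ]
s black [302.1261 212.1723] 1602 [ 0.5178 -0.0179  0.142 ]
s black [307.2188 230.0938] 32 [ 0.5663 -0.0226  0.142 ]
s black [329.3083 236.325 ] 120 [0.5979 0.0174 0.142 ]
s black [293.16 241.45] 100 [ 0.5827 -0.0605  0.142 ]
s black [581.7083 365.    ] 24 [1.0153 0.3571 0.142 ]
```

View pics/w2.png

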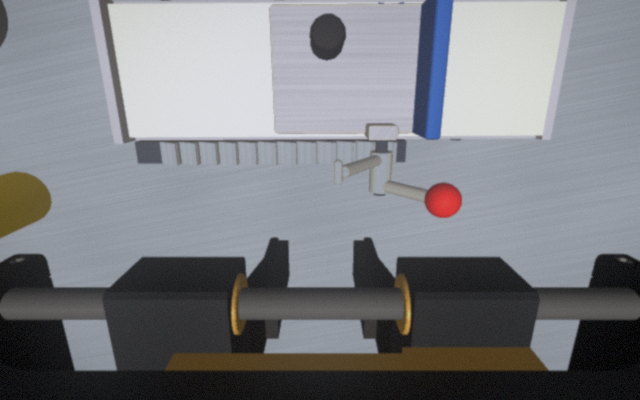

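The pawl is flipped: the ball is now forward at (443,201) and the toothed arm is raised at (345,170). Next is the post at (328,36).

Run:
```python
from h import *
c=cam('wrist')
h=c['color'][0:75,290:365].astype(int).max(2)
m=h<75; v,u=np.nonzero(m); print('bbox',u.min()+290,u.max()+290,v.min(),v.max())
P=cloud(c); q=P[0:75,290:365][m]; q=q[np.abs(q[:,2]-.137)<.006]; print(len(q),q.mean(0),cv2.minEnclosingCircle((q[:,:2]*1000).astype(np.float32)))
p=q.mean(0); to([p[0],p[1],.168],78.8); to([p[0],p[1],.294],78.8)
# bed front/rear inner edges at z~.06
for uv in ((563,60),(105,60),(440,100)): print(uv,dpt(c,*uv))
```

```text
bbox 309 343 19 63
1042 [ 0.52991493 -0.01335821  0.13815193] ((529.91943359375, -13.383271217346191), 11.434590339660645)
t 4.9 shift [114.1   4.1 122.7] turn [ 0.   -0.03  0.  ]
t 4.9 shift [114.6   4.1  -3.3] turn [ 0.   -0.03  0.  ]
(563, 60) [0.57635286 0.1857193  0.06100002]
(105, 60) [ 0.50258966 -0.19304268  0.07389822]
(440, 100) [0.58374024 0.05960794 0.12236617]
```

Emit:
carry_out(rows=[[[30,2,-3,0,0,0],[70,4,-3,0,0,0],[105,4,-3,0,0,0],[114,4,-3,0,0,0],[114,4,20,0,0,0],[114,4,60,0,0,0],[114,4,95,0,0,0],[114,4,115,0,0,0],[114,4,123,0,0,0],[114,4,123,0,0,0]]], fingers=1)

```text
time: 5.9
position: [0.5312, -0.0136, 0.1676]
tool_rot: [0.097, 0.995, 0.0, -0.002]
ft_force: [-0.4, 0.3, 0.5]
grip_width: 0.0872
```

Emit:
carry_out(rows=[[[0,0,0,0,0,0],[0,0,0,0,0,0],[0,0,0,0,0,0],[0,0,0,0,0,0],[0,0,0,0,0,0],[0,0,0,0,0,0],[0,0,0,0,0,0],[0,0,0,0,0,0]]], fingers=0, grip_force=20)

```text
time: 6.7
position: [0.5315, -0.0136, 0.1692]
tool_rot: [0.097, 0.995, -0.0, -0.0]
ft_force: [-0.6, -0.3, -0.5]
grip_width: 0.0312
```

Emit:
carry_out(rows=[[[0,-5,0,0,0,0],[0,-15,0,0,0,0],[0,-27,0,0,0,0],[0,-39,0,0,0,0],[0,-51,0,0,0,0],[0,-63,0,0,0,0],[0,-75,0,0,0,0],[0,-87,0,0,0,0],[0,-97,0,0,0,0],[0,-105,0,0,0,0],[0,-112,0,0,0,0],[0,-117,0,0,0,0],[0,-120,0,0,0,0],[0,-120,0,0,0,0]]])

```text
time: 8.1
position: [0.5084, -0.1321, 0.1693]
tool_rot: [0.097, 0.995, -0.001, 0.0]
ft_force: [1.4, -1.5, -1.4]
grip_width: 0.0233
```

Emit:
carry_out(rows=[[[0,-2,0,0,0,0],[0,-4,0,0,0,0],[0,-6,0,0,0,0],[0,-8,0,0,0,0],[0,-10,0,0,0,0],[0,-10,0,0,0,0]]])

```text
time: 8.7
position: [0.5066, -0.1416, 0.1693]
tool_rot: [0.097, 0.995, -0.0, 0.0]
ft_force: [3.5, 0.0, -2.9]
grip_width: 0.0233
```

Emit:
carry_out(rows=[[[0,-1,0,0,0,0],[0,-2,0,0,0,0],[0,-3,0,0,0,0],[0,-3,0,0,0,0]]])

```text
time: 9.1
position: [0.5062, -0.1433, 0.1693]
tool_rot: [0.098, 0.995, 0.001, 0.001]
ft_force: [6.2, 4.2, -3.0]
grip_width: 0.0232
```

Emit:
carry_out(rows=[[[0,-1,0,0,0,0],[0,-2,0,0,0,0],[0,-3,0,0,0,0],[0,-3,0,0,0,0]]])

```text
time: 9.5
position: [0.5061, -0.1437, 0.1693]
tool_rot: [0.099, 0.995, 0.003, 0.001]
ft_force: [10.2, 14.9, -1.5]
grip_width: 0.0234
```

The pull force rose to 15 N with no further motion, and travel was about 132 mm against an estimate of 129–131. That means the pusher is on its rear stop. I'll release and rise.

Emit:
carry_out(rows=[[[0,0,0,0,0,0],[0,0,0,0,0,0],[0,0,0,0,0,0],[0,0,0,0,0,0],[0,0,0,0,0,0],[0,0,0,0,0,0],[0,0,0,0,0,0],[0,3,-10,0,0,0],[0,3,-40,0,0,0],[0,3,-80,0,0,0],[0,3,-120,0,0,0],[0,25,-150,0,0,0],[0,70,-150,0,0,0],[0,115,-150,0,0,0],[0,155,-150,0,0,0],[0,170,-150,0,0,0],[0,170,-150,0,0,0]]], fingers=1)

```text
time: 11.2
position: [0.538, 0.0215, 0.3198]
tool_rot: [0.095, 0.995, -0.0, 0.0]
ft_force: [0.6, 0.0, -0.4]
grip_width: 0.0869
```

Run:
```python
from h import *
np.set_printoptions(precision=4,suppress=True)
print(robot.get_obs()['position'],robot.get_obs()['grip_width'])
c=cam('wrist'); save(c,'w3.png'); P=cloud(c); np.savez('w3.npz',**c)
for n,c in(('wrist',c),('top',cam('top')),('scene',cam('scene'))):
  P=cloud(c)
  for k in('blue','yellow'):
    for ce,a,m in mask(c,k,20):
      p=P[m]; p=p[(p[:,2]<.2)&(p[:,2]>.02)]
      if len(p)>15:
        zt=np.percentile(p[:,2],90); t=p[p[:,2]>zt-.006];r=cv2.minAreaRect((t[:,:2]*1000).astype(np.float32)); print(n,k,ce,a,round(zt,3),t.mean(0),np.round(r[0],1),np.round(r[1],1),round(r[2],1))
```

```text
[0.538  0.0215 0.3198] 0.08687619235198338
wrist blue [218.5216 201.053 ] 717 0.124 [ 0.5315 -0.0668  0.1227] [529.9 -66.1] [ 9.6 75.2] 79.3
top yellow [473.5592 154.1673] 245 0.103 [ 0.6058 -0.3721  0.1022] [ 607.1 -372.3] [39.8 29.8] 24.4
top yellow [212.055  223.1392] 309 0.129 [0.4279 0.3292 0.1273] [427.5 328.8] [21.6 88.7] 89.8
top yellow [180.2014 227.6259] 139 0.087 [0.4181 0.4237 0.0842] [417.9 423.5] [62.1 14. ] 24.7
scene blue [285.0876 235.6175] 217 0.124 [ 0.5435 -0.0688  0.1216] [541.7 -68.5] [ 10.9 101.2] 78.8
scene blue [327.6066 239.6721] 61 0.061 [0.559  0.0283 0.0583] [557.1  28.7] [  4.5 103.2] 78.7
scene blue [333.9367 238.7342] 79 0.061 [0.5624 0.0436 0.0584] [559.5  43.6] [  4.8 103.6] 79.1
scene yellow [422.6121 148.7026] 232 0.13 [0.4318 0.3318 0.1273] [430.9 332. ] [21.4 87.5] 88.8
scene yellow [450.1311 147.3934] 122 0.086 [0.422  0.4272 0.0839] [421.7 426.8] [61.3 17.5] 25.8
scene yellow [155.9021 318.1865] 327 0.103 [ 0.6237 -0.3779  0.1018] [ 622.4 -378.3] [37.  18.7] 84.4
```

View pics/w3.png

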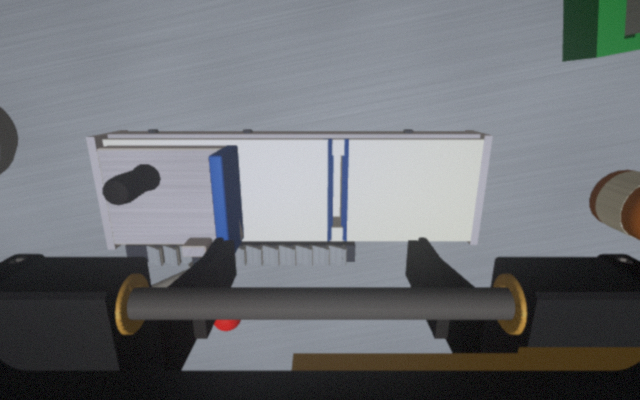

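The pusher is at the rear with the ball at (227,318), and the slot is visible at (338,190) between the two blue edges. Now I'll measure the slot from the wrist view and move above the gauge for a close look.

Run:
```python
from h import *
np.set_printoptions(precision=4,suppress=True)
c=dict(np.load('w3.npz')); h=cv2.cvtColor(c['color'],cv2.COLOR_RGB2HSV)
m=cv2.inRange(h,(100,100,40),(125,255,255)); m[:,:300]=0; m[:,370:]=0; m[:135]=0; m[243:]=0
v,u=np.nonzero(m); pts=np.array([plane(c,a,b,.06)[:2] for a,b in zip(u,v)])
r=cv2.minAreaRect((pts*1000).astype(np.float32)); print(len(u),u.min(),u.max(),v.min(),v.max(),r)
for uv in((90,135),(108,248),(490,135),(478,243)): print(uv,plane(c,*uv,.06))
to([.430,.331,.30],88.5)
```

```text
701 328 347 139 240 ((560.4862670898438, 35.62860107421875), (18.854904174804688, 109.61304473876953), 78.83074188232422)
(90, 135) [ 0.4559 -0.1962  0.06  ]
(108, 248) [ 0.5761 -0.2235  0.06  ]
(490, 135) [0.5315 0.1951 0.06  ]
(478, 243) [0.6471 0.1763 0.06  ]
t 11.3 shift [166.7 285.5  19.1] turn [-0.01 -0.   -1.21]
```

Emit:
carry_out(rows=[[[8,15,5,0,0,-0.1],[28,48,10,0,0,-0.3],[52,88,15,0,0,-0.5],[76,128,19,0,0,-0.7],[100,170,19,0,0,-0.9],[124,212,19,0,0,-1.1],[146,250,19,0,0,-1.21],[160,276,19,0,0,-1.21],[167,286,19,0,0,-1.21],[167,286,19,0,0,-1.21]]])

```text
time: 12.35
position: [0.4287, 0.3333, 0.2998]
tool_rot: [0.012, 1.0, -0.0, -0.001]
ft_force: [0.5, 0.1, 0.7]
grip_width: 0.0867
```

Run:
```python
from h import *
np.set_printoptions(precision=4,suppress=True)
c=cam('wrist'); save(c,'w4.png'); P=cloud(c)
for k in('yellow','green'):
    for ce,a,m in mask(c,k,60):
      p=P[m]; p=p[(p[:,2]<.2)&(p[:,2]>.02)]
      if len(p)>15:
        zt=np.percentile(p[:,2],90); t=p[p[:,2]>zt-.006];r=cv2.minAreaRect((t[:,:2]*1000).astype(np.float32)); print(k,ce,a,round(zt,3),t.mean(0),np.round(r[0],1),np.round(r[1],1),round(r[2],1))
to([.430,.331,.164],88.5)
```

```text
yellow [424.1588 170.4718] 1083 0.085 [0.4177 0.4271 0.0846] [418.5 427.5] [62.7 14.7] 23.2
yellow [319.1031 193.8965] 2822 0.129 [0.4251 0.3329 0.1285] [427.2 332.6] [20.9 87.9] 89.2
green [319.9774 167.6924] 2965 0.053 [0.4205 0.3335 0.0517] [427.7 332.9] [58.2 99.1] 89.7
t 12.4 shift [ -0.8  -1.1 135.9] turn [-0.01 -0.01  0.01]
```

View pics/w4.png

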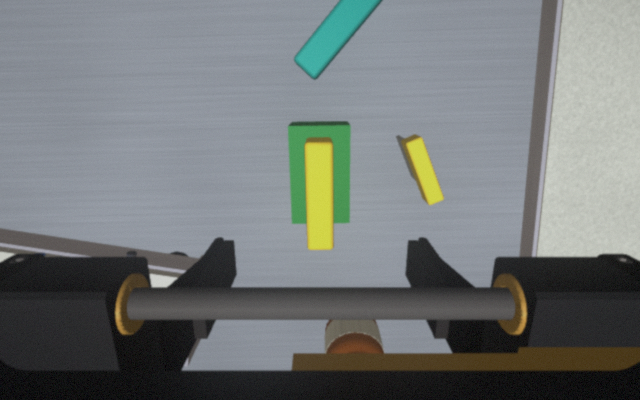

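The wrist view shows the gauge handle at (319,194), centred between the fingers on the green block. The decoys are clear of the grasp, at (424,170) and (340,35).

Emit:
carry_out(rows=[[[1,-1,20,0,0,0.05],[1,-1,60,0,0,0.1],[1,-1,100,0,0,0.1],[1,-1,125,0,0,0.1],[1,-1,136,0,0,0.1],[1,-1,136,0,0,0.1]]])

```text
time: 13.0
position: [0.4287, 0.3301, 0.163]
tool_rot: [0.021, 1.0, -0.001, -0.001]
ft_force: [0.4, -0.5, 0.3]
grip_width: 0.0868
```

Emit:
carry_out(rows=[[[0,0,0,0,0,0],[0,0,0,0,0,0],[0,0,0,0,0,0],[0,0,0,0,0,0],[0,0,0,0,0,0],[0,0,0,0,0,0],[0,0,0,0,0,0],[0,0,0,0,0,0],[0,0,0,0,0,0],[0,0,0,0,0,0]]], fingers=0, grip_force=40)

```text
time: 14.0
position: [0.4286, 0.3318, 0.1642]
tool_rot: [0.02, 1.0, 0.0, -0.0]
ft_force: [0.1, 0.1, -1.1]
grip_width: 0.0213
```

Emit:
carry_out(rows=[[[0,0,-8,0,0,0],[0,0,-20,0,0,0],[0,0,-40,0,0,0],[0,0,-65,0,0,0],[0,0,-95,0,0,0],[0,0,-120,0,0,0],[0,0,-135,0,0,0],[0,0,-135,0,0,0]]])

```text
time: 14.8
position: [0.4296, 0.3323, 0.3024]
tool_rot: [0.02, 1.0, 0.001, 0.003]
ft_force: [0.6, 1.0, -2.9]
grip_width: 0.0217
```

Run:
```python
from h import *
np.set_printoptions(precision=4,suppress=True)
o=robot.get_obs(); r=R.from_quat(o['tool_rot']); print(o['position'],o['ft_force'],o['grip_width'])
c=cam('wrist'); save(c,'w5.png'); P=cloud(c)
for ce,a,m in mask(c,'yellow',60):
    p=r.inv().apply(P[m]-o['position'])*1000; print(ce,a,p.min(0),p.max(0),np.median(p,0))
a=np.radians(-11.15); x=np.array([np.cos(a),np.sin(a)]); y=np.array([-x[1],x[0]])
s=.5435*x+.143*y; print('slot',s); to([s[0],s[1],.30],78.85)
```

```text
[0.4296 0.3323 0.3024] [ 0.5883  0.9637 -2.9048] 0.021711431778270434
[423.5257 165.4407] 1071 [-13.9328   0.8654 -94.1509] [ 82.1077 112.6113 221.2828] [ 17.5425  93.3961 217.975 ]
[318.5696 239.3373] 4900 [  2.6572 -11.8968 -94.1509] [82.1077 11.5506 53.5614] [25.61    0.1607 35.6414]
[320.8504 336.4099] 1571 [-30.3829  -9.4931 -94.1509] [82.1077 11.2849 38.2067] [-20.4642   1.0033  35.59  ]
slot [0.5609 0.0352]
t 14.8 shift [-143.8 -291.1    0.7] turn [0.01 0.02 1.11]
```

View pics/w5.png

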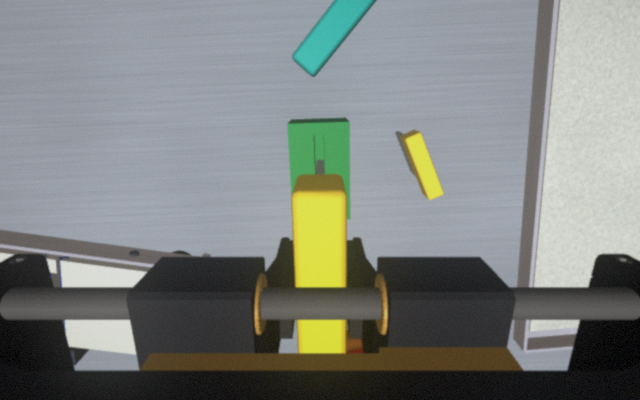

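The gauge is held with its handle straight in the grip; the far end of its top face is at about (319,191). I'll work out the centring from that edge.

Run:
```python
from h import *
np.set_printoptions(precision=1,suppress=True)
o=robot.get_obs(); r=R.from_quat(o['tool_rot']); c=cam('wrist')
h=cv2.cvtColor(c['color'],cv2.COLOR_RGB2HSV); print([(v,int(h[v,319,2])) for v in range(172,198,2)])
for v in(190,194,350): print(v,r.inv().apply(plane(c,319.5,v,o['position'][2]-.0356)-o['position'])*1000)
P=cloud(c)
for v in (185,195,200,215,230): print(v,r.inv().apply(P[v,319]-o['position'])*1000)
for u in (296,344): print(u,r.inv().apply(P[230,u]-o['position'])*1000)
```

```text
[(172, 94), (174, 107), (176, 117), (178, 120), (180, 119), (182, 123), (184, 123), (186, 123), (188, 128), (190, 148), (192, 196), (194, 219), (196, 222)]
190 [45.6  0.4 35.5]
194 [44.   0.4 35.5]
350 [-28.3   0.3  35.7]
185 [45.3  0.1 44.1]
195 [43.5  0.2 36. ]
200 [41.7  0.2 35.3]
215 [35.3  0.2 35.9]
230 [29.   0.2 35.9]
296 [29.1 -9.  35.7]
344 [28.9 10.1 36.1]
```

Emit:
carry_out(rows=[[[-5,-10,0,0,0,0.1],[-15,-31,0,0,0,0.2],[-29,-60,0,0,0,0.4],[-45,-92,0,0,0,0.6],[-62,-126,0,0,0,0.8],[-79,-160,0,0,0,1],[-96,-194,0,0,0,1.11],[-112,-227,0,0,0,1.11],[-126,-256,0,0,0,1.11],[-137,-278,0,0,0,1.11],[-144,-291,0,0,0,1.11],[-144,-291,0,0,0,1.11],[-144,-291,0,0,0,1.11]]])

```text
time: 16.2
position: [0.5601, 0.0356, 0.2985]
tool_rot: [0.098, 0.995, 0.0, -0.001]
ft_force: [0.5, 0.3, -3.3]
grip_width: 0.0219
```

Run:
```python
from h import *
o=robot.get_obs(); print(o['position'],o['grip_width'],o['ft_force'])
to([.5609,.0352,.215],78.85)
c=cam('wrist'); save(c,'w6.png')
for n in ('scene',):
  c=cam(n); save(c,'s6.png',(230,100,430,260),4)
```

```text
[0.56005173 0.03556202 0.29845685] 0.021870642447439578 [ 0.53731759  0.33849677 -3.26493604]
t 16.2 shift [-1.1 -0.2 83.5] turn [ 0.   -0.02 -0.01]
```

View pics/w6.png

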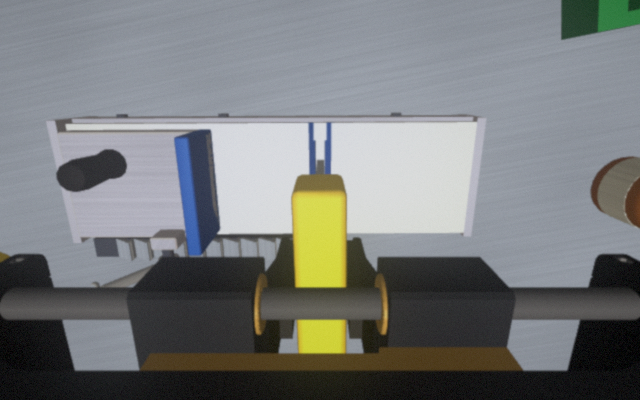

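The handle (320) is in line with the slot (columns 309–331). I'll descend, slowly from the mouth.

Emit:
carry_out(rows=[[[-1,0,12,0,0,0],[-1,0,35,0,0,0],[-1,0,55,0,0,0],[-1,0,68,0,0,0],[-1,0,76,0,0,0],[-1,0,82,0,0,0],[-1,0,87,0,0,0],[-1,0,92,0,0,0],[-1,0,97,0,0,0],[-1,0,97,0,0,0]]])

```text
time: 17.3
position: [0.5616, 0.035, 0.2018]
tool_rot: [0.097, 0.995, 0.0, -0.0]
ft_force: [0.6, -0.2, -2.7]
grip_width: 0.0214
```

Emit:
carry_out(rows=[[[0,0,5,0,0,0],[0,0,10,0,0,0],[0,0,15,0,0,0],[0,0,19,0,0,0],[0,0,22,0,0,0],[0,0,24,0,0,0],[0,0,24,0,0,0]]])

```text
time: 18.0
position: [0.5618, 0.035, 0.1792]
tool_rot: [0.097, 0.995, -0.0, -0.0]
ft_force: [-1.7, 0.8, 4.5]
grip_width: 0.0219
```

Emit:
carry_out(rows=[[[0,0,1,0,0,0],[0,0,2,0,0,0],[0,0,2,0,0,0]]])

```text
time: 18.3
position: [0.5619, 0.0351, 0.1791]
tool_rot: [0.097, 0.995, -0.0, 0.0]
ft_force: [-5.2, -0.1, 17.2]
grip_width: 0.0218
```

Emit:
carry_out(rows=[[[0,0,0,0,0,0],[0,0,0,0,0,0],[0,0,0,0,0,0],[0,0,0,0,0,0],[0,0,0,0,0,0],[0,0,0,0,0,0],[0,0,-5,0,0,0],[0,0,-20,0,0,0],[0,0,-50,0,0,0],[0,0,-90,0,0,0],[0,0,-130,0,0,0],[0,0,-150,0,0,0],[0,0,-150,0,0,0]]], fingers=1)

```text
time: 19.6
position: [0.5635, 0.0349, 0.3303]
tool_rot: [0.097, 0.995, -0.0, 0.004]
ft_force: [0.7, -0.5, 0.3]
grip_width: 0.0869
```

Run:
```python
from h import *
np.set_printoptions(precision=4,suppress=True)
print(robot.get_obs()['position'],robot.get_obs()['grip_width'])
for n in('wrist','scene','top'):
  c=cam(n); P=cloud(c)
  if n=='scene': save(c,'s7.png',(100,80,500,380),2)
  for k in ('yellow','red','blue'):
   for ce,a,m in mask(c,k,20):
    p=P[m]; p=p[(p[:,2]<.2)&(p[:,2]>.04)]
    if len(p)>15:
        zt=np.percentile(p[:,2],85); t=p[np.abs(p[:,2]-zt)<.005];r=cv2.minAreaRect((t[:,:2]*1000).astype(np.float32)); print(n,k,ce,round(zt,4),np.median(t,0),np.round(r[0],1),np.round(r[1],1),round(r[2],1))
```

```text
[0.5635 0.0349 0.3303] 0.08687332289821238
wrist yellow [320.3532 185.9713] 0.1443 [0.5588 0.0363 0.1436] [560.7  35.8] [19.7 87.7] 79.4
wrist red [635.3475 203.3617] 0.0928 [0.6504 0.3388 0.0912] [651.3 339.4] [27.8  4.8] 6.2
wrist blue [200.0611 179.6759] 0.1234 [ 0.5387 -0.0679  0.1227] [540.1 -68.2] [ 9.9 96.9] 79.3
scene yellow [450.496 147.808] 0.0849 [0.4223 0.4275 0.0834] [420.5 426.6] [62.8 17.3] 22.3
scene yellow [331.7028 222.1672] 0.144 [0.5652 0.0353 0.1422] [563.1  35.9] [20.6 89.6] 79.2
scene yellow [155.4236 317.5701] 0.1011 [ 0.6256 -0.3757  0.1001] [ 621.6 -376.8] [25.6 39.1] 4.3
scene red [475.9524 220.623 ] 0.0972 [0.6502 0.3671 0.0955] [649.4 367.6] [58.  59.1] 37.7
scene red [291.0673 263.3173] 0.1545 [ 0.6337 -0.0814  0.1529] [632.1 -81.2] [18.  20.1] 14.3
scene blue [285.0876 235.6175] 0.1228 [ 0.5436 -0.0688  0.1212] [541.4 -68.4] [11.  98.8] 78.8
scene blue [327.7143 239.7778] 0.0597 [0.5611 0.0284 0.0577] [557.4  29. ] [  4.4 104.1] 79.2
scene blue [336.7 251.3] 0.06 [0.5958 0.0372 0.0589] [595.8  37.5] [ 2.8 32.4] 78.1
top yellow [473.0299 154.7687] 0.1003 [ 0.5995 -0.3714  0.0994] [ 606.7 -375.2] [43.5 32. ] 35.3
top yellow [323.5657 177.3131] 0.1457 [0.5419 0.0367 0.1437] [540.3  37.1] [18.5 32.2] 76.8
top yellow [180.2014 227.6259] 0.0855 [0.4199 0.4237 0.0836] [418.1 423.6] [61.5 14.5] 23.6
top red [201.9026 142.9615] 0.0976 [0.6443 0.3645 0.0955] [646.3 365.4] [56.4 57.5] 84.5
top red [369.617  141.7872] 0.156 [ 0.6297 -0.0845  0.1542] [630.9 -83. ] [18.8 14.5] 71.3
top blue [362.6071 187.5476] 0.1237 [ 0.5129 -0.0656  0.1217] [515.9 -66.3] [10.6 51.4] 80.3
```

View pics/s7.png

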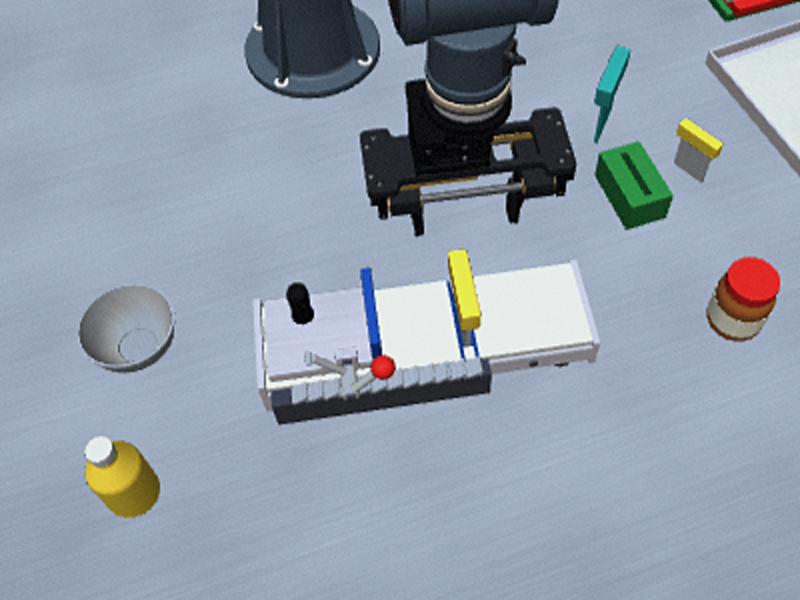

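The gauge stands upright in the slot at (463,290). Its handle top is about 142 mm up (expected 142), and the plate-to-gauge distance is 106.5 mm (expected 106). The ball is forward at (383,367), and the bowl, jar and bottle haven't moved. I'll hand in.

```bash
python3 -c "
from rig import robot
print(robot.get_obs()['time'],robot.hand_in())"
```

```text
the job is handed in; nothing more can be done
19.75 None
```

The job is done and handed in at 19.75 s, in the order asked:
1. I flipped the pawl over with the closed fingers.
2. I drew the pusher back by its post to the rear stop. The force rose to about 18 N in total (15 N of it along world y) with no further motion.
3. I moved the larger yellow-handled gauge from the green block into the blue-edged slot and pressed it home with about 17 N.

**Last checks:**
- **Gauge:** the handle top measured 142–144 mm (142 expected). The cameras read known heights about 1 mm high, so this fits fully home.
- **Pusher:** the plate-to-gauge distance was 106.5 mm (106 expected), so the pusher is fully back.
- **Pawl:** the red ball is still forward, so the pawl is flipped over.
- **Bystanders:** the jar and bottle gave the same readings as before, within a few mm of camera noise. I checked the bowl only by eye, and it looks unmoved.

No check failed. The cameras disagreed with each other by 2–4 mm in x, so I used the wrist view for the fit.

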